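# Trace the cover groove with the deburring stylus

### The arm

A 6-joint arm with a two-finger parallel gripper is mounted at the origin on a cart in front of the work surface, level with it; the furniture and walls round the work are solid. World frame = base frame: x ahead of the robot, y to its left, z up, the work surface at z = 0. Lengths are in m, angles in rad, forces in N, time in s.
With the tool pointing down it reaches from about 0.35 to 0.975 m from the base axis. Payload 4.9 kg.
Tool frame: the origin (TCP) lies between the finger pads; the fingertips stand 19 mm ahead of it and the grasp point (between the pads) is the TCP; z points along the fingers, y is the line along which they close (so a half turn about z gives the same grasp; the last joint's range is limited). The gripper opens to 85 mm and grips with 20 to 120 N. Pads are 22 mm wide; open, the fingers measure 114 mm over their backs; the gripper's body (76 mm by 85 mm) begins 54 mm behind the grasp point. The pads swing forward as they close: fully open they stand 13 mm farther back than shut.
Start: joints at [-1.459, 0.053, 1.613, -0, 1.476, -0.119], TCP at [0.143, -0.608, 0.25] pointing down, gripper open.
Joint ranges: [-3.01, 3.01], [-1.01, 2.22], [0.06, 2.58], [-1.02, 4.17], [0.09, 2.62], [-3.14, 3.14]. Speed limits (rad/s): [2.57, 2.57, 3.14, 3.14, 3.14, 3.14].

### API

Orientations are given as a rotation vector (axis times angle).
In Python, from station import ctrl gives the robot as it stands. The module is installed in compiled form; this text tells all that it offers.
- The arm moves only by the tool servo_tool, never from a script. Its argument "increments" is a list that holds one entry, the list of rows, each a list of 5 numbers: the finger opening in cm, from 0 to 8.54, then the shift along the tool's x, y, z in cm, then the turn about the tool's z in degrees. A call has 1 to 5 rows; each row is the pose to reach, as a shift and turn from the pose commanded when the call began, along the tool's axes at that moment; what a row does not reach only later rows make up. A row lasts 1/10 s, in which the tool goes at most 50 mm and 8.59 degrees, less where a joint would pass 70% of its speed; a pose out of reach is approached as far as the arm can. A call with a gripper value outside its range is refused whole. The fingers move at their own pace and stop on an object; "newtons" is the grip in N (left out, the last holds). Time passes only in rows, so rows that repeat a pose let the fingers close. It gives the time, the measured TCP pose, the force, the opening and the grip force at its end, in the units of the state.
- ctrl.get_obs(): the state, without advancing time (a new reading comes with each control period).
- ctrl.get_image(name): name is "side" or "top" or "wrist"; returns a dict with "img" (420x560x3 uint8, red, green, blue), "fx", "fy", "cx", "cy" (pixels), "k1" (the pictures are not rectified: a ray, as slopes to the right and down, at radius r is drawn at 1 + k1 r^2 times it, then the intrinsics apply), "rvec" (rotation vector, rad) and "tvec" (3), from world to camera coordinates, as OpenCV has them; the wrist camera has in their place "mount" (4x4, takes a point from camera to tool coordinates, whose origin is the TCP and whose axes are the flange's). Camera axes: x right, y down, z forward; pixel columns grow to the right and rows downward; lengths in m; the calibration is good to about 2 mm. A picture is of the moment at which its call begins: read the wrist's pose just before it. There is no depth.
- ctrl.finish_job(): hands the job in; it is judged then, once.
The state is a dict: "t": time; "q": joint angles; "dq": joint speeds; "effort": joint torques, N m; "tool_pos": TCP position; "tool_rot": TCP orientation; "contact_force": force on the tool from outside, world axes, zero at the start; "wrist_torque": the same for the moment, N m; "opening": finger opening in m; "grip_force": force on a finger pad.
Only numpy, scipy, OpenCV 4.12 (cv2) and the standard library are available. Lean on these libraries where they do the work, as an engineer would, in place of code of your own. Each camera call takes 0.05 s, during which the arm holds its last target. There are 200 camera calls.

### The job

Take the stylus from its fork stand and run its tip slowly (about 3 cm a second) through the whole L-shaped groove in the cover plate, to check it for burrs: lower the tip into the square well, follow the groove round the corner to its closed end, keeping the tip down in the groove all the way and not forcing it, and lift it out only at that end. Then hang the stylus upright in the fork of its stand again, by its collar, and let go. Leave the jar, the loupe and the marker pen where they are.

Things in the scene. Friction and masses are not known exactly. Their poses are not given: they have to be found in the camera images.
- stylus: stylus, loose, about 0.12 kg, 115 mm long, hanging upright, tip down, in the fork stand. Origin at the tip's lowest point, z up the shaft. Steel tip 7 mm in diameter to z = 22 mm, shank 10 mm to z = 45; steel collar 36 mm in diameter, z = 45 to 51; black square handle 18 x 18 mm, sides parallel to x and y, z = 51 to 113 (grip here); button on top to 115
- cover_plate: aluminium cover plate, fixed, 110 x 170 mm; flat top 20 mm above the bench. Origin: centre of its underside; y along its length, z up. L-shaped groove in the top, 15 mm wide, 12 deep: long leg along y at x = -25 mm from a 34 mm square well of the same depth to a right-angled corner at y = 55, then a short leg along +x, closed at x = 37.5. A boss 42 mm wide stands 7 mm proud at x = 18, y = -2
- well (a point): centre of the square well, at the height of the plate's top face: where the groove begins
- groove_mid (a point): on the centre line of the groove's long leg, halfway, at top-face height
- groove_corner (a point): where the centre lines of the two legs meet, at top-face height
- groove_turn (a point): on the centre line of the short leg, halfway, at top-face height
- groove_end (a point): on the centre line of the short leg, 7.5 mm before its closed end, at top-face height: where the tip is lifted out
- fork_stand: fixed steel stand, foot 80 x 70 mm, with a level fork 60 mm wide, its top 50 mm above the bench. Origin on the bench under the hanging place; x along the slot, which is 18 mm wide (y = -9 to 9), open at x = -27 mm (towards -x), closed at x = 19. The foot is open in the same way below (24 mm wide), so the hanging tip is free, 5 mm above the bench
- fork_seat (a point): point on the fork's top plane, in the middle of the slot, where the stylus hangs: the collar rests on the two prongs here
- nut_jar: white screw-capped jar 44 mm in diameter, 61 mm high, loose bystander; origin under its centre
- loupe: black eye loupe 37 mm in diameter, 38 mm high, loose bystander; origin under its centre
- marker: dark felt marker pen 135 mm long, 14 mm thick, lying loose between plate and stand; bystander; origin under its centre, y along its length

How it is judged:
By the outcome, as a careful person would: the job done as asked, in the order asked, and still so for the second after the job is handed in, with the robot touching nothing.
It also fails if it takes over 64 s, if anything falls off the work surface, if the arm or the gripper's body presses on something with over 40 N, if the wrist force passes 120 N, or if a joint passes its speed limit or range.

## Working session

There is one attempt and no reset: what is moved stays moved. The work goes in short steps, Python scripts to look and compute and a tool call to move; the robot and the scene stay as the last step left them, time stands still between calls to the robot, and variables do not carry over. Pictures are saved under pics/ and viewed, at most 12 in all, crops included, and the job is handed in when it is done.

Besides the shell and the picture viewer there is one more tool, called after "Emit:" as name(argument=value, ...), one argument or row to a line, values as JSON. servo_tool: Moves the arm, as the interface text tells. Its arguments: {"type":"object","properties":{"increments":{"type":"array"},"newtons":{"type":"number"}},"required":["increments"]}

```bash
mkdir -p pics; cat > h.py <<'E'
import numpy as np,cv2
from station import ctrl
from scipy.spatial.transform import Rotation as R
def cam(name):
    o=ctrl.get_obs(); d=ctrl.get_image(name)
    if 'mount' in d:
        T=np.eye(4);T[:3,:3]=R.from_rotvec(o['tool_rot']).as_matrix();T[:3,3]=o['tool_pos']
        C=T@np.array(d['mount'])
    else:
        M=np.eye(4);M[:3,:3]=R.from_rotvec(np.ravel(d['rvec'])).as_matrix();M[:3,3]=np.ravel(d['tvec']);C=np.linalg.inv(M)
    d['C']=C
    return d
def ray(d,u,v):
    x=(u-d['cx'])/d['fx'];y=(v-d['cy'])/d['fy'];rd=np.hypot(x,y);r=rd
    for _ in range(30): r=rd/(1+d['k1']*r*r)
    s=r/rd if rd else 1
    return d['C'][:3,3],d['C'][:3,:3]@np.array([x*s,y*s,1])
def onz(d,u,v,z):
    c,r=ray(d,u,v);return c+r*(z-c[2])/r[2]
def proj(d,p):
    p=np.linalg.inv(d['C'])@np.append(p,1);x,y=p[:2]/p[2];f=1+d['k1']*(x*x+y*y)
    return np.array([d['fx']*x*f+d['cx'],d['fy']*y*f+d['cy']])
def save(n,img): cv2.imwrite('pics/'+n,cv2.cvtColor(img,cv2.COLOR_RGB2BGR))
E
python3 - <<'E'
from h import *
import pickle
for n in('top','side'):
    d=cam(n);pickle.dump(d,open(n+'.pkl','wb'));save(n+'1.png',d['img']);print(n,d['C'].round(3).tolist(),d['fx'],d['k1'])
o=ctrl.get_obs();print(o)
E
```

```text
top [[-0.014, -0.985, 0.171, 0.372], [-1.0, 0.014, 0.002, -0.039], [-0.005, -0.171, -0.985, 1.168], [0.0, 0.0, 0.0, 1.0]] 534.9620244706201 -0.11540823535473294
side [[0.908, -0.248, 0.337, 0.293], [-0.418, -0.554, 0.72, -0.646], [0.008, -0.795, -0.606, 0.591], [0.0, 0.0, 0.0, 1.0]] 395.2591885377333 0.036351544124029224
{'t': 0.1, 'q': array([-1.45899932e+00,  5.33037551e-02,  1.61417020e+00,  6.61531152e-06,
        1.47599778e+00, -1.19006198e-01]), 'dq': array([ 0.00045397, -0.00213373, -0.00275892, -0.00043546, -0.00035461,
        0.00015412]), 'effort': array([ 3.78733539e-04, -3.94903994e+01, -3.71364462e+01, -1.28760385e-04,
        3.90206536e-03,  6.89695000e-06]), 'tool_pos': array([ 0.14291311, -0.60789375,  0.24916985]), 'tool_rot': array([-3.11883029e+00, -3.61523316e-01, -2.09706292e-05]), 'contact_force': array([ 0.780012  ,  1.47228252, -0.31260549]), 'wrist_torque': array([-0.03880748,  0.0222426 , -0.00087595]), 'grip_force': 0.0, 'opening': 0.08557728862810705}
```

View pics/top1.png

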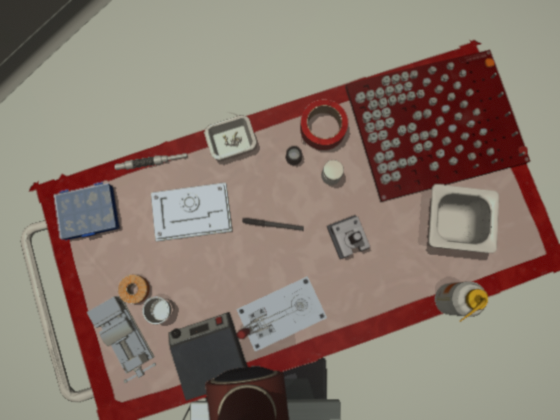

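View pics/side1.png

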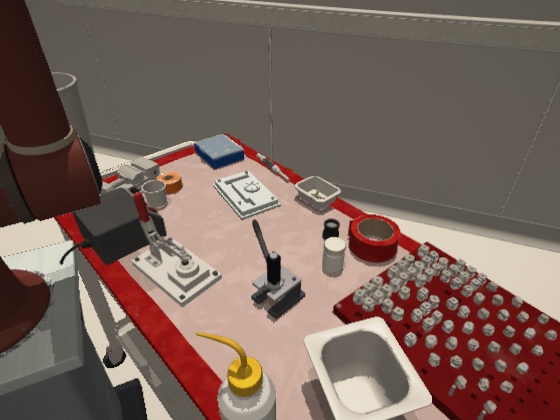

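The top view shows the plate at about (190,211), the stand with the stylus at (350,237), the marker at (273,224), the jar at (333,172) and the loupe at (294,155). The side view agrees with this. I'll enlarge the plate and the stand.

```bash
python3 - <<'E'
from h import *
import pickle
d=pickle.load(open('top.pkl','rb'))
i=d['img']
a=cv2.resize(i[175:245,145:240],None,fx=6,fy=6,interpolation=cv2.INTER_CUBIC)
b=cv2.resize(i[205:270,320:380],None,fx=6,fy=6,interpolation=cv2.INTER_CUBIC)
b=cv2.copyMakeBorder(b,0,a.shape[0]-b.shape[0],0,0,cv2.BORDER_CONSTANT)
o=np.hstack([a,b])[:, :800];print(o.shape);save('zoom.png',cv2.resize(o,None,fx=.85,fy=.85))
for n,u,v,z in[('plate',190,211,.02),('stand',350,237,.05),('styl',353,237,.115),('marker',273,224,.014),('jar',333,172,.061),('loupe',294,155,.038)]:
    print(n,onz(d,u,v,z).round(3))
E
```

```text
(420, 800, 3)
plate [0.557 0.159 0.02 ]
stand [ 0.492 -0.183  0.05 ]
styl [ 0.485 -0.181  0.115]
marker [ 0.527 -0.021  0.014]
jar [ 0.63  -0.151  0.061]
loupe [ 0.675 -0.069  0.038]
```

View pics/zoom.png

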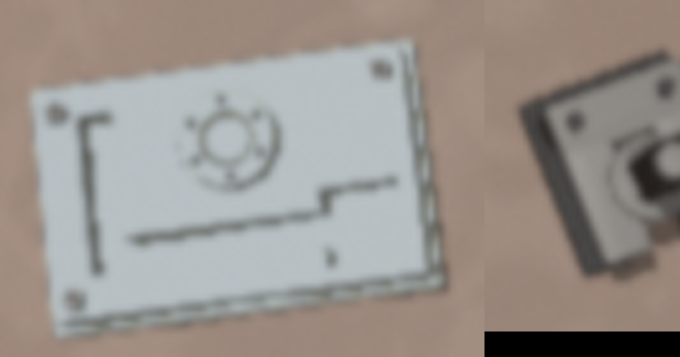

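```bash
cat >> h.py <<'E'
def shift(p,yaw=None):
    """world target p -> tool-frame shift cm; yaw=world heading (deg) of tool y (closing line), mod 180"""
    o=ctrl.get_obs();M=R.from_rotvec(o['tool_rot']).as_matrix();s=M.T@(np.array(p)-o['tool_pos'])*100
    ty=np.degrees(np.arctan2(M[1,1],M[0,1]));t=None
    if yaw is not None: t=-((yaw-ty+90)%180-90)   # tool z is down
    return s.round(2).tolist(),'ty',round(ty,2),'turn',t
E
python3 - <<'E'
from h import *
import pickle
d=pickle.load(open('top.pkl','rb'))
print('bottle',onz(d,467,297,.2),onz(d,467,297,.0))
o=ctrl.get_obs();print(R.from_rotvec(o['tool_rot']).as_matrix().round(3))
w=cam('wrist');print(np.round(w['mount'],3).tolist(),w['fx'])
print(shift([.49,-.18,.30]))
E
```

```text
bottle [ 0.36306457 -0.37396444  0.2       ] [ 0.36112224 -0.44322224  0.        ]
[[ 0.973  0.229 -0.   ]
 [ 0.229 -0.973  0.002]
 [ 0.    -0.002 -1.   ]]
[[0.002, -0.951, -0.31, 0.08], [1.0, 0.001, 0.001, -0.0], [-0.001, -0.31, 0.951, -0.123], [0.0, 0.0, 0.0, 1.0]] 344.6797642830549
([43.58, -33.73, -5.01], 'ty', np.float64(-76.78), 'turn', None)
```

Emit:
servo_tool(
  increments=[
    [[8.5, 0, 0, -5, 0], [8.5, 2, -1.5, -9, 0], [8.5, 5.5, -4.5, -11, 0], [8.5, 9.5, -7.5, -11, 0], [8.5, 13.5, -10.5, -11, 0]],
  ],
)

```text
t: 0.65
tool_pos: [0.251, -0.4744, 0.3614]
tool_rot: [3.119, 0.36, 0.001]
contact_force: [0.7, 0.0, -0.2]
opening: 0.0848
grip_force: 0.0
```

Emit:
servo_tool(
  increments=[
    [[8.5, 3.5, -3, 0, 0], [8.5, 7.5, -6, 0, 0], [8.5, 11.5, -9, 0, 0], [8.5, 15.5, -12, 0, 0], [8.5, 19.5, -15, 0, 0]],
  ],
)

```text
t: 1.15
tool_pos: [0.4065, -0.283, 0.3601]
tool_rot: [3.121, 0.361, 0.0]
contact_force: [0.5, -1.0, 0.1]
opening: 0.0848
grip_force: 0.0
```

```bash
python3 - <<'E'
from h import *
o=ctrl.get_obs();print(o['t'],o['tool_pos'])
print(shift([.49,-.18,.25]))
E
```

```text
1.15 [ 0.40652924 -0.28299862  0.36012174]
([10.48, -8.12, 11.01], 'ty', np.float64(-76.79), 'turn', None)
```

Emit:
servo_tool(
  increments=[
    [[8.5, 3, -2.5, 2.5, 0], [8.5, 6, -5, 5, 0], [8.5, 9, -7, 8, 0], [8.5, 10.5, -8, 11, 0], [8.5, 10.5, -8, 11, 0]],
  ],
)

```text
t: 1.65
tool_pos: [0.4882, -0.1798, 0.2444]
tool_rot: [-3.114, -0.367, 0.013]
contact_force: [-0.3, 0.0, -0.1]
opening: 0.0852
grip_force: 0.0
```

```bash
python3 - <<'E'
from h import *
import pickle
o=ctrl.get_obs();print(o['t'],o['tool_pos'])
w=cam('wrist');pickle.dump(w,open('w1.pkl','wb'));save('w1.png',w['img'])
for z in(.05,.118):print(proj(w,[.488,-.182,z]))
E
```

```text
1.65 [ 0.48817069 -0.179845    0.24444461]
[279.40967486 179.6329327 ]
[279.69785428 201.91386462]
```

View pics/w1.png

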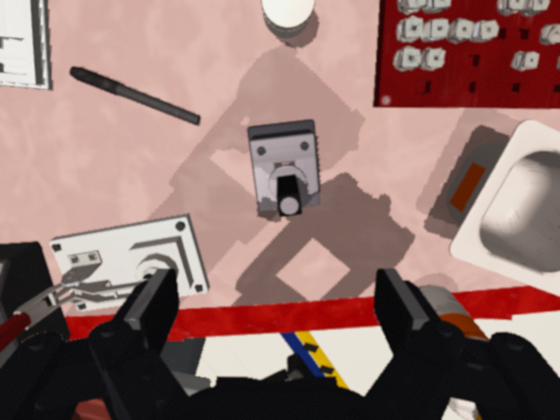

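Wrist view: the stylus's top is at about (290,206). The fork runs from about (250,138)/(314,133) at the back to (258,216)/(321,207) at the open end. I'll enlarge it.

```bash
python3 - <<'E'
from h import *
import pickle
w=pickle.load(open('w1.pkl','rb'))
a=w['img'][110:230,235:335]
a=cv2.resize(a,None,fx=5,fy=5,interpolation=cv2.INTER_CUBIC)
a=np.clip(a.astype(float)*1.8,0,255).astype(np.uint8)
save('w1z.png',a)
E
```

```text
(no output)
```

View pics/w1z.png

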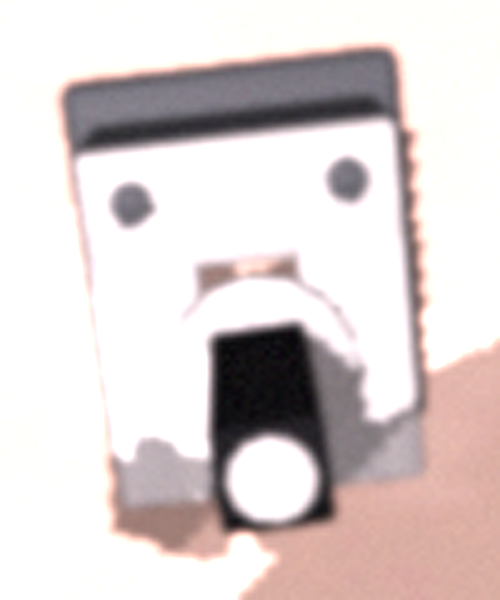

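```bash
python3 - <<'E'
from h import *
import pickle
w=pickle.load(open('w1.pkl','rb'))
f=lambda x,y,z:onz(w,235+(x+.5)/5-.5,110+(y+.5)/5-.5,z)
P=[f(*p,.05) for p in[(77,155),(392,120),(424,470),(118,505)]]
for p in P:print(p.round(4))
print('sizes',[np.linalg.norm(P[i]-P[(i+1)%4]).round(4) for i in range(4)])
yd=(P[0]-P[1]+P[3]-P[2]);xd=(P[0]-P[3]+P[1]-P[2])
print('yaw from y',np.degrees(np.arctan2(-yd[0],yd[1])),'from x',np.degrees(np.arctan2(xd[1],xd[0])))
a,b=f(222,530,.118),f(335,515,.118);e=a-b
print('handle',np.linalg.norm(e),np.degrees(np.arctan2(-e[0],e[1])))
c=f(272,478,.12);print('top centre',c)
# fork centre: slot mid y, seat: front edge midpoint +27mm
m=(P[2]+P[3])/2;u=xd/np.linalg.norm(xd);print('seat',m+.027*u, 'collar back rim',f(265,278,.056), f(265,278,.056)-.018*u)
yaw=np.degrees(np.arctan2(-yd[0],yd[1]))
print(shift([*c[:2],.14],yaw+90),shift([*c[:2],.14],yaw))
E
```

```text
[ 0.5175 -0.1471  0.05  ]
[ 0.5372 -0.2015  0.05  ]
[ 0.4739 -0.2254  0.05  ]
[ 0.4528 -0.1692  0.05  ]
sizes [np.float64(0.0579), np.float64(0.0677), np.float64(0.0599), np.float64(0.0683)]
yaw from y 20.231995567897968 from x 19.80345855649995
handle 0.01754584793722476 21.710321437524325
top centre [ 0.48775212 -0.18930196  0.12      ]
seat [ 0.48876776 -0.18816197  0.05      ] collar back rim [ 0.50452986 -0.18568796  0.056     ] [ 0.48759437 -0.19178626  0.056     ]
([-0.21, 0.78, 10.74], 'ty', np.float64(-76.65), 'turn', np.float64(-6.883087346282991)) ([-0.21, 0.78, 10.74], 'ty', np.float64(-76.65), 'turn', np.float64(83.11691265371701))
```

The sizes come out right (fork 58–60 mm, handle 17.5 mm). The stand and stylus have a yaw of about 20° and the seat is at (0.488,-0.189). Going down now.

Emit:
servo_tool(
  increments=[
    [[8.5, -0.2, 0.8, 1, -7], [8.5, -0.2, 0.8, 4, -7], [8.5, -0.2, 0.8, 7, -7], [8.5, -0.2, 0.8, 9, -7], [8.5, -0.2, 0.8, 9, -7]],
  ],
  newtons=60,
)

```text
t: 2.2
tool_pos: [0.4879, -0.1917, 0.1587]
tool_rot: [-3.091, -0.549, 0.005]
contact_force: [0.0, 0.4, -0.5]
opening: 0.0848
grip_force: 0.0
```

```bash
python3 - <<'E'
from h import *
import pickle
o=ctrl.get_obs();print(o['t'],o['tool_pos'],shift([.488,-.1895,.087],110.2))
M=R.from_rotvec(o['tool_rot']).as_matrix();print(M.round(4).tolist())
w=cam('wrist')
# dark handle / bright button near expected place
print(proj(w,[.4878,-.1893,.12]))
u,v=proj(w,[.4878,-.1893,.12]).astype(int)
a=w['img'][max(0,v-70):v+70,u-80:u+80]
save('w2.png',cv2.resize(a,None,fx=4,fy=4));print(u,v,a.shape)
pickle.dump(w,open('w2.pkl','wb'))
E
```

```text
2.2 [ 0.48787132 -0.19169961  0.15869507] ([0.11, -0.18, 7.17], 'ty', np.float64(-69.87), 'turn', np.float64(-0.06975387158388457))
[[0.9389, 0.3442, -0.0036], [0.3442, -0.9389, 0.0016], [-0.0029, -0.0028, -1.0]]
[271.65986783 252.15347841]
271 252 (140, 160, 3)
```

View pics/w2.png

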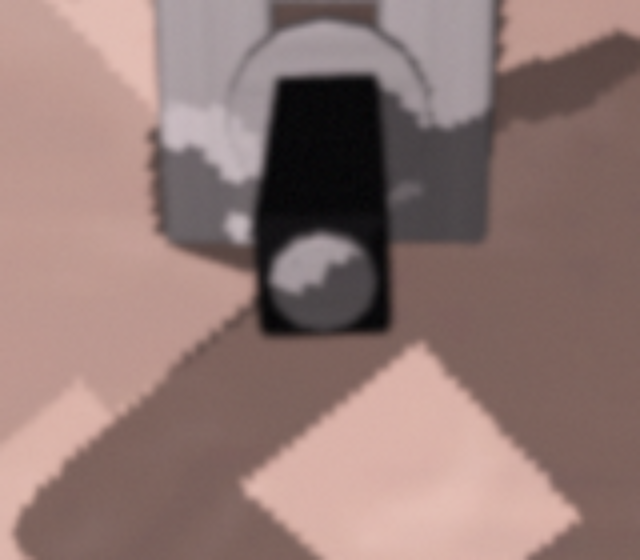

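The stylus's button is at pixel (271.6,252.4), as predicted, and square to the tool. Descend and grip.

Emit:
servo_tool(
  increments=[
    [[8.5, 0.1, -0.2, 2.5, 0], [8.5, 0.1, -0.2, 5, 0], [8.5, 0.1, -0.2, 7, 0], [8.5, 0.1, -0.2, 7.1, 0], [5, 0.1, -0.2, 7.1, 0]],
  ],
  newtons=60,
)

```text
t: 2.75
tool_pos: [0.4908, -0.19, 0.0915]
tool_rot: [3.091, 0.551, 0.003]
contact_force: [0.8, 0.0, 0.7]
opening: 0.0728
grip_force: 0.0
```

Emit:
servo_tool(
  increments=[
    [[1, 0, 0, 0, 0], [1, 0, 0, 0, 0], [1, 0, 0, 0, 0], [1, 0, 0, 0, 0], [1, 0, 0, 0, 0]],
  ],
)

```text
t: 3.25
tool_pos: [0.4904, -0.1893, 0.0903]
tool_rot: [3.092, 0.552, 0.002]
contact_force: [0.5, 0.6, 4.5]
opening: 0.0171
grip_force: 58.6
```

Emit:
servo_tool(
  increments=[
    [[1, 0, 0, 0, 0], [1, 0, 0, 0, 0], [1, 0, 0, 0, 0]],
  ],
)

```text
t: 3.55
tool_pos: [0.4904, -0.1893, 0.0903]
tool_rot: [3.092, 0.551, 0.002]
contact_force: [-0.2, 0.7, 5.5]
opening: 0.017
grip_force: 58.7
```

```bash
python3 - <<'E'
from h import *
o=ctrl.get_obs();print(o['t'],o['tool_pos'],o['tool_rot'],o['opening'],o['grip_force'],o['contact_force'],o['wrist_torque'])
M=R.from_rotvec(o['tool_rot']).as_matrix();print(M.round(4).tolist())
E
```

```text
3.55 [ 0.4904143  -0.18927692  0.0903065 ] [3.09194621e+00 5.51418310e-01 1.77355932e-03] 0.017037947629408343 58.71824562549591 [-0.178382    0.68775328  5.48199173] [ 0.05904253  0.11742656 -0.02333603]
[[0.9383, 0.3457, 0.0013], [0.3457, -0.9383, -0.0006], [0.001, 0.001, -1.0]]
```

Emit:
servo_tool(
  increments=[
    [[1, 0, 0, -0.5, 0], [1, 0, 0, -3, 0], [1, 0, 0, -6, 0], [1, 0, 0, -10, 0], [1, 0, 0, -13, 0]],
  ],
)

```text
t: 4.05
tool_pos: [0.4897, -0.1889, 0.2209]
tool_rot: [3.092, 0.552, 0.0]
contact_force: [1.3, -0.6, -0.3]
opening: 0.0173
grip_force: 58.5
```

Emit:
servo_tool(
  increments=[
    [[1, 1.3, -3, -2, 0], [1, 2.5, -6.2, -3, 0], [1, 4, -10, -3, 0], [1, 5.5, -14, -3, 0], [1, 7, -18, -3, 0]],
  ],
)

```text
t: 4.55
tool_pos: [0.4926, 0.0056, 0.2488]
tool_rot: [-3.093, -0.551, 0.001]
contact_force: [1.0, -0.3, -0.2]
opening: 0.0169
grip_force: 58.8
```

Emit:
servo_tool(
  increments=[
    [[1, 1.5, -4, 0, 0], [1, 3, -8, 0, 0], [1, 4.5, -11.5, 0, 0], [1, 5.5, -13.5, 0, 0], [1, 5.5, -13.5, 0, 0]],
  ],
)

```text
t: 5.05
tool_pos: [0.4975, 0.1521, 0.2485]
tool_rot: [-3.091, -0.558, 0.003]
contact_force: [-0.0, -1.0, -2.0]
opening: 0.0174
grip_force: 58.8
```

```bash
python3 - <<'E'
from h import *
import pickle
o=ctrl.get_obs();print(o['t'],o['tool_pos'],o['dq'].round(3),o['contact_force'],o['opening'])
w=cam('wrist');pickle.dump(w,open('w3.pkl','wb'));save('w3.png',cv2.resize(w['img'],(800,600),interpolation=cv2.INTER_CUBIC))
p=o['tool_pos'];print(proj(w,p-[0.0024*.938,.0024*.346,.0853])*800/560)
E
```

```text
5.05 [0.49747634 0.15207796 0.24846439] [-0.052 -0.015  0.013 -0.034  0.01  -0.03 ] [-0.03973886 -0.97163471 -2.0256111 ] 0.01739290429529965
[394.14243754 321.21704429]
```

View pics/w3.png

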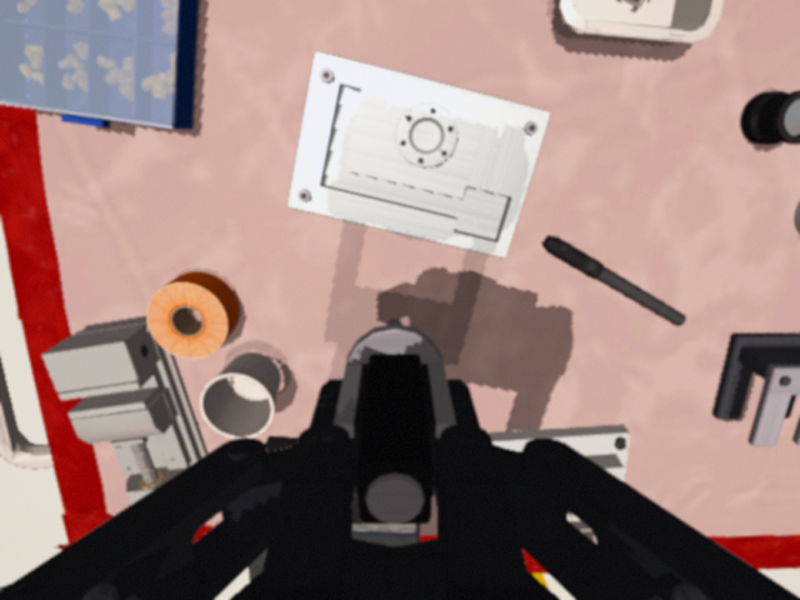

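The wrist view (800-px scale) shows the plate with corners near (316,52), (549,113), (505,257) and (289,207). The well is at its right end, near (485,215), and the groove's corner at about (325,187). The stylus tip peeks out at (397,321).

```bash
cat > plate.py <<'E'
from h import *
G={'well':None}
def plate(w,box):
    x0,y0,x1,y1=box
    hsv=cv2.cvtColor(w['img'],cv2.COLOR_RGB2HSV)
    m=((hsv[...,1]<30)&(hsv[...,2]>150)).astype(np.uint8);k=np.zeros_like(m);k[y0:y1,x0:x1]=1;m*=k
    m=cv2.morphologyEx(m,cv2.MORPH_CLOSE,np.ones((7,7)))
    c=max(cv2.findContours(m,cv2.RETR_EXTERNAL,cv2.CHAIN_APPROX_NONE)[0],key=cv2.contourArea)[:,0]
    P=np.array([onz(w,u,v,.02)[:2] for u,v in c]);(cx,cy),s,a=cv2.minAreaRect((P*1000).astype(np.float32))
    return np.array([cx,cy])/1000,s,a
E
python3 - <<'E'
from plate import *
import pickle
w=pickle.load(open('w3.pkl','rb'))
c,s,a=plate(w,(195,30,395,185));print(c,s,a)
b=cv2.boxPoints(((c*1000).tolist(),s,a));print(b)
# long side dir -> yaw
e=[b[1]-b[0],b[2]-b[1]];l=max(e,key=np.linalg.norm);l=l if l[1]>0 else -l
yaw=np.arctan2(-l[0],l[1]);print('yaw',np.degrees(yaw))
def W(x,y):return np.append(c+[x*np.cos(yaw)-y*np.sin(yaw),x*np.sin(yaw)+y*np.cos(yaw)],.02)
img=w['img'][30:185,195:395];img=cv2.resize(img,None,fx=4,fy=4,interpolation=cv2.INTER_CUBIC)
img=np.clip((img.astype(float)-100)*1.6,0,255).astype(np.uint8)
q=lambda p:tuple(int(v) for v in ((proj(w,p)-[195,30]+.5)*4-.5))
for poly,z in[([(-55,-85),(55,-85),(55,85),(-55,85)],.02),([(-32.5,62.5),(37.5,62.5),(37.5,47.5),(-17.5,47.5),(-17.5,-30),(-32.5,-30)],.02)]:
    P=[q(W(x/1000,y/1000)) for x,y in poly]
    for i in range(len(P)):cv2.line(img,P[i],P[(i+1)%len(P)],(255,0,0),1)
t=cv2.resize(w['img'][205:265,240:320],None,fx=4,fy=4,interpolation=cv2.INTER_CUBIC)
t=np.clip(t.astype(float)*1.5,0,255).astype(np.uint8)
img[-t.shape[0]//2:,-160:]=cv2.resize(t,(160,120))
cv2.imwrite('x.png',0*t);save('w3z.png',img[:600]);print(img.shape)
E
```

```text
[0.56005188 0.15989581] (105.66763305664062, 163.5560760498047) 7.088924407958984
[[497.52972  234.52853 ]
 [517.7142    72.222694]
 [622.57404   85.26309 ]
 [602.3896   247.56894 ]]
yaw 7.08894
(620, 800, 3)
```

View pics/w3z.png

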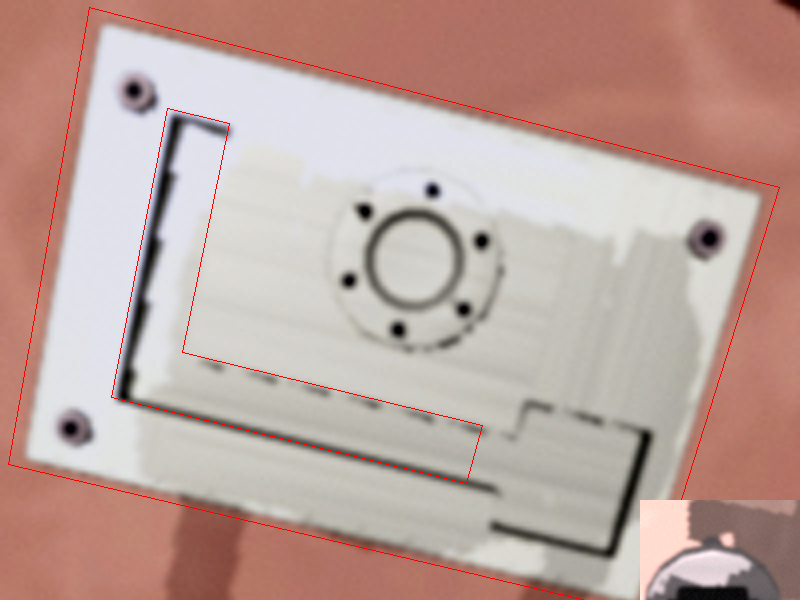

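The outline comes out about 4% small on both sides, from a soft rim, but its centre is fixed by symmetry. The drawn groove lies on the real one within about 1 px at the long leg, the corner and the short leg. The well has zoom corners (525,402), (650,433), (613,555) and (490,525). I'll check those points, the screws, the boss and the tip.

```bash
python3 - <<'E'
from plate import *
import pickle
w=pickle.load(open('w3.pkl','rb'))
c=np.array([.56005,.1599]);yaw=np.radians(7.09)
f=lambda x,y,z:onz(w,195+(x+.5)/4-.5,30+(y+.5)/4-.5,z)
def L(p):
    d=p[:2]-c;return (1000*np.array([d[0]*np.cos(yaw)+d[1]*np.sin(yaw),-d[0]*np.sin(yaw)+d[1]*np.cos(yaw)])).round(1)
print('boss (18,-2)?',L(f(414,260,.027)))
for n,x,y in[('well',525,402),('',650,433),('',613,555),('',490,525),('centre',569,479),('corner outer(-32.5,62.5)',118,400),('end outer(37.5,62.5)',170,114),('end in(37.5,47.5)',229,129),('screws',136,91),('',708,238),('',72,428)]:print(n,L(f(x,y,.02)))
# tip zoom: tip pixels
i=w['img'][215:235,268:290].astype(int)
print(i.sum(2)//3)
for z in(.0853,):
  for dx in(-.006,-.0024,.0):
    M=R.from_rotvec(ctrl.get_obs()['tool_rot']).as_matrix();p=ctrl.get_obs()['tool_pos'];print(dx,proj(w,p+M@[dx,0,z]),proj(w,p+M@[dx+.0035,0,z]),'collar',proj(w,p+M@[dx,0,z-.051]),proj(w,p+M@[dx+.018,0,z-.051]))
E
```

```text
boss (18,-2)? [17.3 -2.7]
well [ -9.3 -38.9]
 [ -9.2 -71.9]
 [-41.7 -72. ]
 [-41.6 -38.6]
centre [-25.3 -55.2]
corner outer(-32.5,62.5) [-32.6  60.9]
end outer(37.5,62.5) [36.4 61.7]
end in(37.5,47.5) [36.3 47.4]
screws [39.6 70.7]
 [ 39.5 -71.6]
 [-42.2  70.9]
[[ 72  72  73  72  73  71  72  74  72  71  73  72  73  72  75  74  73  75
   75  75  75  77]
 [ 73  74  72  72  73  74  73  72  74  72  73  73  73  71  72  73  74  73
   76  75  75  75]
 [ 73  71  71  73  74  72  73  71  73  73  72  72  72  74  73  72  73  73
   75  75  77  78]
 [ 72  73  74  73  73  74  72  74  72  73  72  74  73  74  72  73  73  74
   73  75  78  76]
 [ 73  72  72  73  75  72  72  73  74  73  73  73  73  73  74  74  73  75
   74  75  75  76]
 [ 72  73  73  71  73  73  73  72  72  73  72  73  73  76  80  81  82  80
   77  76  76  75]
 [ 72  72  71  72  73  73  72  71  73  72  74  77  83  90 101 109 109 103
   91  78  75  76]
 [ 71  73  74  72  71  70  70  69  67  68  70  81  99 114 128 139 140 131
  105  84  75  74]
 [ 73  73  73  72  69  65  61  61  61  63  66  85 112 133 146 152 153 141
  114  86  74  73]
 
[... 698 characters left out ...]
9 140 131 121 113 105  98
   88  80  75  72]
 [151 157 161 163 162 164 164 162 161 162 160 159 155 154 150 145 140 131
  122 115 106 100]
 [161 161 162 160 156 155 154 154 154 153 153 153 155 154 154 155 152 149
  145 142 140 134]
 [154 153 153 151 150 150 150 150 149 149 149 150 151 150 152 150 150 151
  152 151 150 149]]
-0.006 [277.9497771  230.82921995] [277.97672252 225.84568159] collar [278.48602748 268.82005088] [278.68719439 236.58126556]
-0.0024 [277.97749563 225.70256271] [278.00466833 220.66763771] collar [278.52538625 262.5476393 ] [278.72875159 229.86514041]
0.0 [277.99610448 222.25545132] [278.02342915 217.18603019] collar [278.55186677 258.31799008] [278.75670409 225.33672193]
```

```bash
cat >> plate.py <<'E'
C=np.array([.5603,.1575]);YAW=np.radians(7.09);TIP=np.array([-.003,0,.0853])
PT={'well':(-25,-55),'mid':(-25,8),'corner':(-25,55),'turn':(2.5,55),'end':(30,55)}
def pw(x,y,z):return np.append(C+np.array([x*np.cos(YAW)-y*np.sin(YAW),x*np.sin(YAW)+y*np.cos(YAW)])/1000,z)
def tipshift(name,z):
    o=ctrl.get_obs();M=R.from_rotvec(o['tool_rot']).as_matrix()
    return ((M.T@(pw(*PT[name],z)-o['tool_pos'])-TIP)*100).round(2)
def tipnow():
    o=ctrl.get_obs();M=R.from_rotvec(o['tool_rot']).as_matrix();p=o['tool_pos']+M@TIP;d=p[:2]-C
    return (1000*np.array([d[0]*np.cos(YAW)+d[1]*np.sin(YAW),-d[0]*np.sin(YAW)+d[1]*np.cos(YAW),p[2]])).round(1),o['contact_force'].round(1),o['t']
E
python3 -c "
from plate import *
print(pw(*PT['well'],.02),tipshift('well',.06),tipshift('well',.03),tipnow())"
```

```text
[0.54227972 0.09983485 0.02      ] [ 2.76  6.32 10.31] [ 2.77  6.32 13.31] (array([-66.2,   0.2, 163.2]), array([-0. ,  0. , -1.2]), 5.1)
```

Emit:
servo_tool(
  increments=[
    [[1, 1, 2.5, 2, 0], [1, 2, 4.5, 5, 0], [1, 2.8, 6.3, 8, 0], [1, 2.8, 6.3, 10.5, 0], [1, 2.8, 6.3, 12.5, 0]],
  ],
)

```text
t: 5.6
tool_pos: [0.5454, 0.0983, 0.1219]
tool_rot: [3.093, 0.547, -0.005]
contact_force: [0.0, 0.0, -0.7]
opening: 0.0173
grip_force: 58.9
```

Emit:
servo_tool(
  increments=[
    [[1, 0, 0, 0.5, 0], [1, 0, 0, 0.5, 0], [1, 0, 0, 0.5, 0]],
  ],
)

```text
t: 5.9
tool_pos: [0.5469, 0.0999, 0.1206]
tool_rot: [3.093, 0.551, 0.003]
contact_force: [-0.1, 0.0, -0.2]
opening: 0.0174
grip_force: 58.8
```

```bash
python3 - <<'E'
from plate import *
import pickle
print(tipnow(),tipshift('well',.011))
w=cam('wrist');pickle.dump(w,open('w4.pkl','wb'))
o=ctrl.get_obs();print(o['tool_pos'],R.from_rotvec(o['tool_rot']).as_matrix().round(3).tolist())
i=w['img'][120:250,190:390];save('w4.png',np.clip(cv2.resize(i,None,fx=4,fy=4,interpolation=cv2.INTER_CUBIC).astype(float)*1.3,0,255).astype(np.uint8))
E
```

```text
(array([-23.1, -56.2,  35.3]), array([-0.1,  0. , -0.2]), 5.9) [-0.16 -0.16  2.43]
[0.54722367 0.10016146 0.12102285] [[0.938, 0.345, 0.003], [0.345, -0.938, 0.0], [0.003, 0.001, -1.0]]
```

View pics/w4.png

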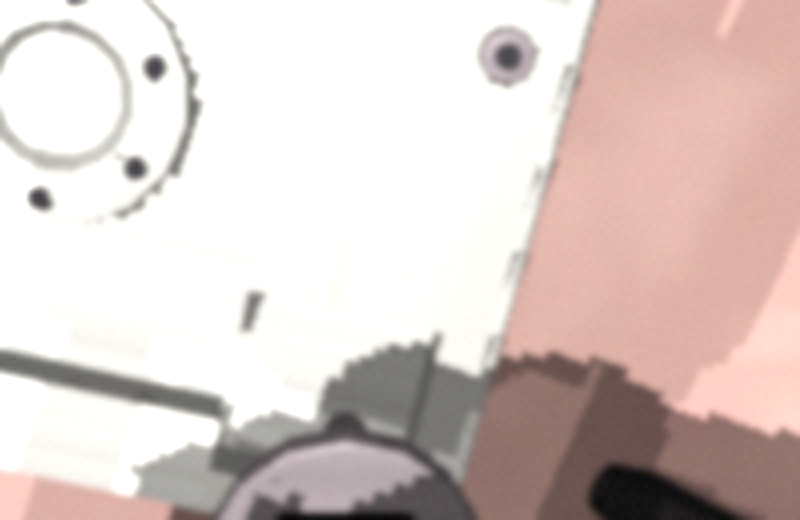

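The tip peeks out above the collar at zoom (346,415). The well's far corners are at about (262,293) and (438,338), with its right wall running down to (412,440).

```bash
python3 - <<'E'
from plate import *
import pickle
w=pickle.load(open('w4.pkl','rb'))
f=lambda x,y,z:onz(w,190+(x+.5)/4-.5,120+(y+.5)/4-.5,z)
C0=np.array([.55973,.15925])
def L(p):
    d=p[:2]-C0;return (1000*np.array([d[0]*np.cos(YAW)+d[1]*np.sin(YAW),-d[0]*np.sin(YAW)+d[1]*np.cos(YAW)])).round(1)
for n,x,y,z in[('wellFL (-8,-38)',262,293,.02),('FR (-8,-72)',438,338,.02),('right wall y-72',414,440,.02),('screw(40,-71)',508,56,.02),('boss(18,-2)',60,95,.027),('plate right edge y-85',510,330,.02),('plate right edge',590,20,.02),('groove inner edge end (-17.5,-38)',222,403,.02),('long inner far (-17.5,?)',0,355,.02),('long outer (-32.5)',222,411,.02)]:print(n,L(f(x,y,z)))
p=f(346,415,.0354);t=p-.0035*np.array([.938,.345,0]);print('tip by camera',L(t), 'tip by arm',L(ctrl.get_obs()['tool_pos']+R.from_rotvec(ctrl.get_obs()['tool_rot']).as_matrix()@TIP))
E
```

```text
wellFL (-8,-38) [ -8.5 -40.3]
FR (-8,-72) [ -9.5 -71.3]
right wall y-72 [-28.6 -71.8]
screw(40,-71) [ 39.3 -70.4]
boss(18,-2) [18.  -2.5]
plate right edge y-85 [ -5.3 -82.9]
plate right edge [ 47.8 -81.7]
groove inner edge end (-17.5,-38) [-29.5 -37.7]
long inner far (-17.5,?) [-29.6   1.3]
long outer (-32.5) [-31. -38.]
tip by camera [-24.4 -58.6] tip by arm [-22.4 -57.8]
```

```bash
python3 - <<'E'
from plate import *
import pickle
w=pickle.load(open('w4.pkl','rb'))
P=[];Q=[]
for k in range(8):
    o=ctrl.get_obs();P.append(o['tool_pos']);Q.append(R.from_rotvec(o['tool_rot']).as_matrix());w=cam('wrist')
P=np.array(P);print((P*1000).round(1).tolist());print([ (1000*q[:,2]).round(1).tolist() for q in Q])
Cs=w['C'];m=np.array(w['mount'])
T=np.eye(4);T[:3,:3]=R.from_matrix(np.array(Q)).mean().as_matrix();T[:3,3]=P.mean(0);w['C']=T@m
pickle.dump(w,open('w5.pkl','wb'))
f=lambda x,y,z:onz(w,190+(x+.5)/4-.5,120+(y+.5)/4-.5,z)
C0=np.array([.55973,.15925])
def L(p):
    d=p[:2]-C0;return (1000*np.array([d[0]*np.cos(YAW)+d[1]*np.sin(YAW),-d[0]*np.sin(YAW)+d[1]*np.cos(YAW)])).round(1)
for n,x,y,z in[('FR (-8,-72)',438,338,.02),('right wall y-72',414,440,.02),('screw(40,-71)',508,56,.02),('boss(18,-2)',60,95,.027)]:print(n,L(f(x,y,z)))
tp=T[:3,3]+T[:3,:3]@TIP
for z in(.03,.0354,.04):print('tip by camera',z,L(f(346,415,z)-.0035*T[:3,0]))
print('arm',L(tp),tp,'pix',proj(w,tp),proj(w,tp+T[:3,:3]@[.0035,0,0]),'obs',190+346.5/4-.5,120+415.5/4-.5,w['cx'],w['cy'])
i=w['img'][120:250,190:390].astype(int)
print((i[100:112,78:98].sum(2)//3))
E
```

```text
[[547.2, 100.2, 121.0], [547.3, 100.3, 121.1], [547.2, 100.4, 121.0], [547.1, 100.4, 120.8], [546.9, 100.5, 120.5], [546.7, 100.5, 120.3], [546.6, 100.5, 120.0], [546.4, 100.5, 119.8]]
[[2.7, 0.1, -1000.0], [3.0, 0.1, -1000.0], [2.8, 0.1, -1000.0], [2.5, 0.1, -1000.0], [2.0, 0.1, -1000.0], [1.6, 0.1, -1000.0], [1.2, 0.1, -1000.0], [0.8, 0.0, -1000.0]]
FR (-8,-72) [ -9.4 -70.8]
right wall y-72 [-28.5 -71.4]
screw(40,-71) [ 39.3 -69.9]
boss(18,-2) [18. -2.]
tip by camera 0.03 [-26.4 -58.6]
tip by camera 0.0354 [-24.3 -58.1]
tip by camera 0.04 [-22.6 -57.7]
arm [-22.7 -57.5] [0.54427682 0.09936875 0.03525958] pix [275.79745468 225.8962396 ] [275.80619795 220.86366239] obs 276.125 223.375 275.9269098396035 204.34398264832134
[[142 127 119 110  96  92  91  91  90  90  89  88  88  88  87  88  88  90
   89  88]
 [146 114 100  96  94  91  92  92  90  89  90  90  90  90  90  90  89  89
   88  88]
 [184 146 113 101  97  88  86  84  81  83  86  88  91  91  91  92  91  90
   90  89]
 [207 173 134 111  93  80  71  65  63  68  74  82  88  92  94  95  94  93
   91  92]
 [194 169 139 112  88  68  57  53  53  54  61  68  80  92 100 106 107 101
   97  95]
 [155 143 124  99  76  57  50  50  52  51  53  57  70  88 109 121 121 117
  107 107]
 [127 124 109  85  61  54  52  54  52  54  53  53  62  83 109 122 127 126
  122 121]
 [114 107  94  72  60  57  57  59  60  60  59  57  59  74  96 108 113 117
  121 122]
 [ 90  82  73  66  59  61  63  67  68  67  64  61  61  64  72  80  86  91
  100 106]
 [ 69  68  68  70  72  74  79  87  88  84  79  75  69  67  65  64  65  68
   71  75]
 [ 76  80  87  98 102 109 116 124 125 122 114 103  94  86  79  75  69  66
   63  62]
 [109 116 126 134 141 145 150 154 153 151 145 138 127 121 115 107 100  91
   81  75]]
```

The column bias in the earlier view came from the pose still settling. Here the tip's column agrees with the arm. I'll go back to the directly measured plate centre, with the tip at -4 mm along tool x.

```bash
cat >> plate.py <<'E'
C=np.array([.5594,.1595]);TIP=np.array([-.004,0,.0853])
def unit():
    M=R.from_rotvec(ctrl.get_obs()['tool_rot']).as_matrix()
    for n,a in(('+y',(-np.sin(YAW),np.cos(YAW),0)),('+x',(np.cos(YAW),np.sin(YAW),0))):print(n,(M.T@a).round(3))
E
python3 -c "
from plate import *
print(tipnow(),tipshift('well',.03),tipshift('well',.0105));unit()"
```

```text
(array([-24.1, -57.9,  34.3]), array([0.2, 0.1, 0.2]), 6.35) [-0.02 -0.3   0.43] [-0.02 -0.3   2.38]
+y [ 0.227 -0.974 -0.   ]
+x [0.974 0.227 0.   ]
```

Emit:
servo_tool(
  increments=[
    [[1, -0.05, -0.3, 0.5, 0], [1, -0.05, -0.3, 1, 0], [1, -0.05, -0.3, 1.5, 0], [1, -0.05, -0.3, 1.9, 0], [1, -0.05, -0.3, 1.9, 0]],
  ],
)

```text
t: 6.85
tool_pos: [0.544, 0.103, 0.0991]
tool_rot: [-3.093, -0.551, 0.003]
contact_force: [-0.2, -0.3, -0.5]
opening: 0.0172
grip_force: 58.8
```

Emit:
servo_tool(
  increments=[
    [[1, 0, 0, 0, 0], [1, 0, 0, 0, 0], [1, 0, 0, 0, 0], [1, 0, 0, 0, 0]],
  ],
)

```text
t: 7.25
tool_pos: [0.5449, 0.103, 0.1006]
tool_rot: [3.093, 0.552, 0.001]
contact_force: [-1.4, 0.2, -1.0]
opening: 0.0172
grip_force: 58.8
```

```bash
python3 -c "
from plate import *
print(tipnow(),tipshift('well',.0105),tipshift('corner',.0105),tipshift('end',.0105));unit()"
```

```text
(array([-25.2, -55.2,  15.3]), array([-1.4,  0.2, -1. ]), 7.25) [ 0.02 -0.02  0.48] [  2.52 -10.73   0.48] [ 7.88 -9.48  0.48]
+y [ 0.227 -0.974 -0.   ]
+x [0.974 0.227 0.   ]
```

Emit:
servo_tool(
  increments=[
    [[1, 0, 0, 0.15, 0], [1, 0, 0, 0.3, 0], [1, 0, 0, 0.45, 0], [1, 0, 0, 0.45, 0], [1, 0, 0, 0.45, 0]],
  ],
)

```text
t: 7.75
tool_pos: [0.5446, 0.103, 0.0957]
tool_rot: [3.093, 0.552, -0.0]
contact_force: [1.0, 0.6, -1.2]
opening: 0.0179
grip_force: 58.8
```

```bash
python3 -c "
from plate import *
print(tipnow(),tipshift('corner',.0105))"
```

```text
(array([-25.5, -55.2,  10.4]), array([ 1. ,  0.6, -1.2]), 7.75) [ 2.560e+00 -1.072e+01 -1.000e-02]
```

Emit:
servo_tool(
  increments=[
    [[1, 0.07, -0.29, 0, 0], [1, 0.14, -0.58, 0, 0], [1, 0.21, -0.88, 0, 0], [1, 0.28, -1.17, 0, 0], [1, 0.35, -1.46, 0, 0]],
  ],
)

```text
t: 8.25
tool_pos: [0.5429, 0.1183, 0.0958]
tool_rot: [-3.093, -0.552, -0.0]
contact_force: [-0.2, 0.3, -1.1]
opening: 0.0174
grip_force: 58.8
```

Emit:
servo_tool(
  increments=[
    [[1, 0.07, -0.29, 0, 0], [1, 0.14, -0.58, 0, 0], [1, 0.21, -0.88, 0, 0], [1, 0.28, -1.17, 0, 0], [1, 0.35, -1.46, 0, 0]],
  ],
)

```text
t: 8.75
tool_pos: [0.5411, 0.1331, 0.0958]
tool_rot: [3.093, 0.552, -0.0]
contact_force: [0.3, 0.3, -0.7]
opening: 0.0172
grip_force: 58.8
```

```bash
python3 -c "
from plate import *
print(tipnow(),tipshift('corner',.0105));unit()"
```

```text
(array([-25.3, -24.9,  10.5]), array([ 0.3,  0.3, -0.7]), 8.75) [ 1.84 -7.77 -0.  ]
+y [ 0.227 -0.974 -0.   ]
+x [ 0.974  0.227 -0.   ]
```

Emit:
servo_tool(
  increments=[
    [[1, 0.07, -0.29, 0, 0], [1, 0.14, -0.58, 0, 0], [1, 0.21, -0.88, 0, 0], [1, 0.28, -1.17, 0, 0], [1, 0.35, -1.46, 0, 0]],
  ],
)

```text
t: 9.25
tool_pos: [0.5394, 0.148, 0.0958]
tool_rot: [3.093, 0.552, -0.0]
contact_force: [-0.5, 0.3, -0.5]
opening: 0.017
grip_force: 58.8
```

Emit:
servo_tool(
  increments=[
    [[1, 0.07, -0.29, 0, 0], [1, 0.14, -0.58, 0, 0], [1, 0.21, -0.88, 0, 0], [1, 0.28, -1.17, 0, 0], [1, 0.35, -1.46, 0, 0]],
  ],
)

```text
t: 9.75
tool_pos: [0.5377, 0.1629, 0.0958]
tool_rot: [3.093, 0.552, 0.0]
contact_force: [0.9, 0.1, -1.3]
opening: 0.017
grip_force: 58.8
```

Emit:
servo_tool(
  increments=[
    [[1, 0.07, -0.29, 0, 0], [1, 0.14, -0.58, 0, 0], [1, 0.21, -0.88, 0, 0], [1, 0.28, -1.17, 0, 0], [1, 0.35, -1.46, 0, 0]],
  ],
)

```text
t: 10.25
tool_pos: [0.5359, 0.1778, 0.0958]
tool_rot: [-3.093, -0.552, -0.0]
contact_force: [-0.8, 0.3, -1.5]
opening: 0.0174
grip_force: 58.8
```

```bash
python3 -c "
from plate import *
print(tipnow(),tipshift('corner',.0105));unit()"
```

```text
(array([-25. ,  20.2,  10.5]), array([-0.8,  0.3, -1.5]), 10.25) [ 0.79 -3.39  0.  ]
+y [ 0.227 -0.974  0.   ]
+x [0.974 0.227 0.   ]
```

Emit:
servo_tool(
  increments=[
    [[1, 0.07, -0.29, 0, 0], [1, 0.14, -0.58, 0, 0], [1, 0.21, -0.88, 0, 0], [1, 0.28, -1.17, 0, 0], [1, 0.35, -1.46, 0, 0]],
  ],
)

```text
t: 10.75
tool_pos: [0.5341, 0.1927, 0.0958]
tool_rot: [-3.093, -0.552, 0.0]
contact_force: [0.5, 0.8, -1.0]
opening: 0.0175
grip_force: 58.8
```

Emit:
servo_tool(
  increments=[
    [[1, 0.07, -0.29, 0, 0], [1, 0.14, -0.58, 0, 0], [1, 0.21, -0.88, 0, 0], [1, 0.28, -1.17, 0, 0], [1, 0.35, -1.46, 0, 0]],
  ],
)

```text
t: 11.25
tool_pos: [0.5324, 0.2076, 0.0958]
tool_rot: [-3.093, -0.552, 0.0]
contact_force: [0.1, -0.2, -1.1]
opening: 0.0175
grip_force: 58.8
```

Emit:
servo_tool(
  increments=[
    [[1, 0.07, -0.29, 0, 0], [1, 0.1, -0.45, 0, 0], [1, 0.1, -0.45, 0, 0]],
  ],
)

```text
t: 11.55
tool_pos: [0.5317, 0.2122, 0.0958]
tool_rot: [-3.093, -0.552, 0.0]
contact_force: [-0.9, 0.0, -0.4]
opening: 0.0175
grip_force: 58.8
```

```bash
python3 -c "
from plate import *
print(tipnow(),tipshift('corner',.0105),tipshift('end',.0105));unit()
w=cam('wrist');i=w['img'][60:255,176:376];save('w6.png',np.clip(cv2.resize(i,None,fx=3,fy=3,interpolation=cv2.INTER_CUBIC).astype(float)*1.,0,255).astype(np.uint8))
"
```

```text
(array([-24.9,  54.8,  10.5]), array([-0.9,  0. , -0.4]), 11.55) [-0.01 -0.03  0.  ] [5.35 1.23 0.  ]
+y [ 0.228 -0.974  0.   ]
+x [ 0.974  0.228 -0.   ]
```

View pics/w6.png

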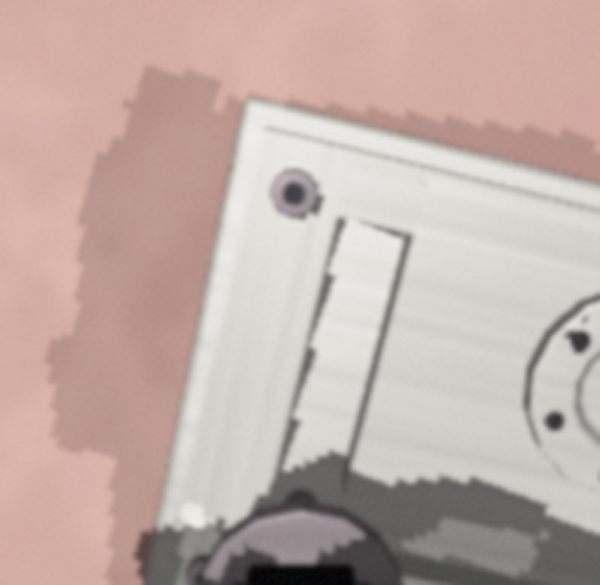

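The picture shows the tip at (302,495) down in the short leg, whose walls at that row are at about x = 273 and 340. It's centred within 1 mm. Now along +x.

Emit:
servo_tool(
  increments=[
    [[1, 0.29, 0.09, 0, 0], [1, 0.58, 0.17, 0, 0], [1, 0.88, 0.24, 0, 0], [1, 1.17, 0.31, 0, 0], [1, 1.46, 0.38, 0, 0]],
  ],
)

```text
t: 12.1
tool_pos: [0.5472, 0.2134, 0.0958]
tool_rot: [-3.093, -0.551, -0.0]
contact_force: [0.5, 0.4, -0.7]
opening: 0.0173
grip_force: 58.8
```

Emit:
servo_tool(
  increments=[
    [[1, 0.29, 0.07, 0, 0], [1, 0.58, 0.14, 0, 0], [1, 0.88, 0.21, 0, 0], [1, 1.17, 0.28, 0, 0], [1, 1.46, 0.35, 0, 0]],
  ],
)

```text
t: 12.6
tool_pos: [0.5619, 0.2152, 0.0958]
tool_rot: [-3.093, -0.552, 0.0]
contact_force: [0.9, -0.2, -1.0]
opening: 0.0174
grip_force: 58.8
```

Emit:
servo_tool(
  increments=[
    [[1, 0.29, 0.07, 0, 0], [1, 0.58, 0.14, 0, 0], [1, 0.88, 0.21, 0, 0], [1, 1.17, 0.28, 0, 0], [1, 1.46, 0.35, 0, 0]],
  ],
)

```text
t: 13.1
tool_pos: [0.5769, 0.217, 0.0958]
tool_rot: [3.093, 0.552, 0.0]
contact_force: [0.1, 0.1, -1.1]
opening: 0.0174
grip_force: 58.8
```

```bash
python3 -c "
from plate import *
print(tipnow(),tipshift('end',.0105));unit()"
```

```text
(array([20.5, 54. , 10.5]), array([ 0.1,  0.1, -1.1]), 13.1) [0.94 0.12 0.  ]
+y [ 0.227 -0.974 -0.   ]
+x [0.974 0.227 0.   ]
```

Emit:
servo_tool(
  increments=[
    [[1, 0.29, 0.07, 0, 0], [1, 0.58, 0.13, 0, 0], [1, 0.85, 0.19, 0, 0], [1, 1.0, 0.22, 0, 0], [1, 1.0, 0.22, 0, 0]],
  ],
)

```text
t: 13.6
tool_pos: [0.587, 0.2184, 0.0958]
tool_rot: [-3.093, -0.551, -0.0]
contact_force: [-0.1, 0.0, -0.6]
opening: 0.0174
grip_force: 58.8
```

Emit:
servo_tool(
  increments=[
    [[1, 0, 0, 0, 0], [1, 0, 0, 0, 0], [1, 0, 0, -0.4, 0], [1, 0, 0, -1, 0], [1, 0, 0, -2, 0]],
  ],
)

```text
t: 14.1
tool_pos: [0.5864, 0.2183, 0.1159]
tool_rot: [3.093, 0.552, -0.002]
contact_force: [0.5, 0.6, -1.0]
opening: 0.0173
grip_force: 58.8
```

Emit:
servo_tool(
  increments=[
    [[1, 0, 0, -2, 0], [1, 0, 0, -5, 0], [1, 0, 0, -8, 0], [1, 0, 0, -10.5, 0], [1, 0, 0, -11.5, 0]],
  ],
)

```text
t: 14.6
tool_pos: [0.5883, 0.2188, 0.2358]
tool_rot: [-3.092, -0.552, -0.011]
contact_force: [-0.3, 0.3, -1.3]
opening: 0.0173
grip_force: 58.8
```

```bash
python3 -c "
from plate import *
print(tipnow(),shift([.4904,-.1893,.18],110.2))"
```

```text
(array([ 32.7,  54.4, 150.4]), array([-0.3,  0.3, -1.3]), 14.6) ([-23.33, 34.9, 5.44], 'ty', np.float64(-69.77), 'turn', np.float64(0.026344573675714855))
```

Emit:
servo_tool(
  increments=[
    [[1, -1.5, 2, 0, 0], [1, -3.7, 5.5, 0, 0], [1, -6, 9, 0, 0], [1, -8.5, 12.7, 0, 0], [1, -11, 16.5, 0, 0]],
  ],
)

```text
t: 15.1
tool_pos: [0.5396, 0.0242, 0.2303]
tool_rot: [-3.092, -0.553, 0.001]
contact_force: [0.4, -1.3, -0.4]
opening: 0.0172
grip_force: 58.8
```

Emit:
servo_tool(
  increments=[
    [[1, -2.5, 3.8, 0, 0], [1, -5, 7.5, 0, 0], [1, -7.5, 11.3, 0, 0], [1, -10, 15, 0, 0], [1, -12, 18, 0, 0]],
  ],
)

```text
t: 15.6
tool_pos: [0.489, -0.1869, 0.2305]
tool_rot: [3.093, 0.55, -0.001]
contact_force: [0.6, 0.6, -1.2]
opening: 0.0171
grip_force: 58.8
```

Emit:
servo_tool(
  increments=[
    [[1, 0, 0, 2, 0], [1, 0, 0, 4, 0], [1, 0, 0, 4, 0], [1, 0, 0, 4, 0], [1, 0, 0, 4, 0]],
  ],
)

```text
t: 16.1
tool_pos: [0.4908, -0.1849, 0.1921]
tool_rot: [3.092, 0.552, 0.002]
contact_force: [0.4, 0.2, -0.7]
opening: 0.017
grip_force: 58.9
```

Emit:
servo_tool(
  increments=[
    [[1, 0, 0, 0, 0], [1, 0, 0, 0, 0], [1, 0, 0, 0, 0], [1, 0, 0, 0, 0], [1, 0, 0, 0, 0]],
  ],
)

```text
t: 16.6
tool_pos: [0.4902, -0.1849, 0.1909]
tool_rot: [3.093, 0.552, 0.0]
contact_force: [-0.4, -0.0, -0.5]
opening: 0.0174
grip_force: 58.9
```

```bash
python3 -c "
from plate import *
print(tipnow(),shift([.4900,-.1893,.091],110.2))"
```

```text
(array([-115. , -334.1,  105.6]), array([-0.4, -0. , -0.5]), 16.6) ([-0.18, 0.41, 9.99], 'ty', np.float64(-69.77), 'turn', np.float64(0.03043060431741651))
```

Correct sideways, then descend to just above the fork (tip at fork height is TCP 0.135).

Emit:
servo_tool(
  increments=[
    [[1, -0.15, 0.4, 0, 0], [1, -0.15, 0.4, 1.5, 0], [1, -0.15, 0.4, 3, 0], [1, -0.15, 0.4, 4, 0], [1, -0.15, 0.4, 4, 0]],
  ],
)

```text
t: 17.1
tool_pos: [0.4884, -0.1882, 0.1474]
tool_rot: [-3.089, -0.551, 0.007]
contact_force: [-0.5, 0.7, -1.4]
opening: 0.0174
grip_force: 58.9
```

Emit:
servo_tool(
  increments=[
    [[1, 0, 0, 0, 0], [1, 0, 0, 0, 0], [1, 0, 0, 0, 0], [1, 0, 0, 0, 0]],
  ],
)

```text
t: 17.5
tool_pos: [0.4905, -0.1893, 0.1515]
tool_rot: [3.092, 0.552, 0.001]
contact_force: [0.0, -0.1, -0.6]
opening: 0.0172
grip_force: 58.9
```

```bash
python3 -c "
from plate import *
print(tipnow(),shift([.4900,-.1893,.091],110.2))"
```

```text
(array([-115.2, -338.6,   66.2]), array([ 0. , -0.1, -0.6]), 17.5) ([-0.05, -0.03, 6.05], 'ty', np.float64(-69.77), 'turn', np.float64(0.026705451326904495))
```

Emit:
servo_tool(
  increments=[
    [[1, 0, 0, 1, 0], [1, 0, 0, 2.2, 0], [1, 0, 0, 3.4, 0], [1, 0, 0, 4.5, 0], [1, 0, 0, 5.2, 0]],
  ],
)

```text
t: 18.0
tool_pos: [0.4892, -0.1887, 0.0966]
tool_rot: [-3.091, -0.551, 0.003]
contact_force: [-0.6, -0.4, -0.3]
opening: 0.0171
grip_force: 58.9
```

Emit:
servo_tool(
  increments=[
    [[1, 0, 0, 0, 0], [1, 0, 0, 0, 0], [1, 0, 0, 0, 0], [1, 0, 0, 0, 0]],
  ],
)

```text
t: 18.4
tool_pos: [0.4907, -0.1894, 0.0996]
tool_rot: [3.092, 0.551, 0.002]
contact_force: [1.1, -0.3, -1.2]
opening: 0.0172
grip_force: 58.9
```

Emit:
servo_tool(
  increments=[
    [[1, 0, 0, 0.2, 0], [1, 0, 0, 0.4, 0], [1, 0, 0, 0.6, 0], [1, 0, 0, 0.8, 0], [1, 0, 0, 0.8, 0]],
  ],
)

```text
t: 18.9
tool_pos: [0.4901, -0.1891, 0.0905]
tool_rot: [-3.093, -0.552, 0.0]
contact_force: [0.0, 0.2, -0.8]
opening: 0.0171
grip_force: 58.8
```

Emit:
servo_tool(
  increments=[
    [[1, 0, 0, 0.05, 0], [1, 0, 0, 0.1, 0], [1, 0, 0, 0.1, 0], [1, 0, 0, 0.1, 0], [1, 0, 0, 0.1, 0]],
  ],
)

```text
t: 19.4
tool_pos: [0.4902, -0.1892, 0.0903]
tool_rot: [-3.093, -0.552, 0.0]
contact_force: [-2.7, 2.2, 6.0]
opening: 0.0171
grip_force: 59.5
```

Emit:
servo_tool(
  increments=[
    [[1, 0, 0, 0, 0], [1, 0, 0, -0.05, 0], [1.9, 0, 0, -0.05, 0], [2.3, 0, 0, -0.05, 0], [3, 0, 0, -0.05, 0]],
  ],
  newtons=20,
)

```text
t: 19.9
tool_pos: [0.4901, -0.1892, 0.09]
tool_rot: [-3.093, -0.551, 0.0]
contact_force: [-0.3, 0.9, 0.5]
opening: 0.0298
grip_force: 0.0
```

Emit:
servo_tool(
  increments=[
    [[4.5, 0, 0, 0, 0], [6.5, 0, 0, 0, 0], [8, 0, 0, 0, 0], [8, 0, 0, 0, 0], [8, 0, 0, 0, 0]],
  ],
)

```text
t: 20.4
tool_pos: [0.4902, -0.1892, 0.0903]
tool_rot: [-3.093, -0.552, 0.0]
contact_force: [-0.5, 0.5, 0.7]
opening: 0.0799
grip_force: 0.0
```

Emit:
servo_tool(
  increments=[
    [[8, 0, 0, -2, 0], [8, 0, 0, -5, 0], [8, 0, 0, -9, 0], [8, 0, 0, -13, 0], [8, 0, 0, -16, 0]],
  ],
)

```text
t: 20.9
tool_pos: [0.4907, -0.1894, 0.2534]
tool_rot: [3.091, 0.551, 0.004]
contact_force: [0.6, -0.1, -0.4]
opening: 0.0798
grip_force: 0.0
```

Emit:
servo_tool(
  increments=[
    [[8, 0, 0, 0, 0], [8, 0, 0, 0, 0], [8, 0, 0, 0, 0], [8, 0, 0, 0, 0], [8, 0, 0, 0, 0]],
  ],
)

```text
t: 21.4
tool_pos: [0.4896, -0.1888, 0.2487]
tool_rot: [-3.091, -0.551, 0.003]
contact_force: [-0.2, -0.5, 0.6]
opening: 0.0801
grip_force: 0.0
```

```bash
python3 - <<'E'
from h import *
w=cam('wrist');u,v=proj(w,[.4878,-.1893,.12]).astype(int);print(u,v)
save('w9.png',cv2.resize(w['img'][max(0,v-100):v+60,u-90:u+90],None,fx=3,fy=3,interpolation=cv2.INTER_CUBIC))
E
```

```text
275 203
```

View pics/w9.png

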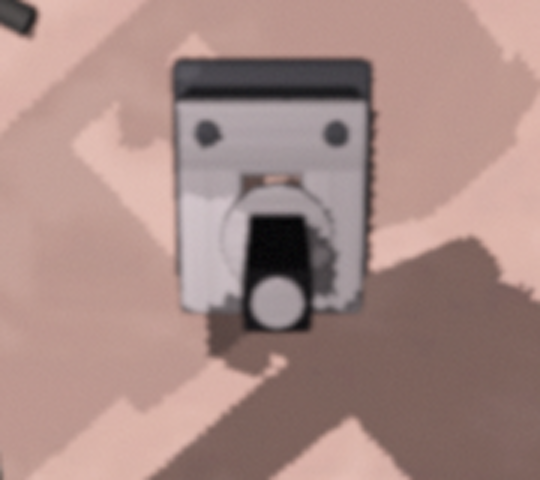

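The stylus hangs upright in the fork again: its button is at (277,302) and its collar is flat and centred over the slot.

```bash
python3 -c "
from station import ctrl
print(ctrl.finish_job())"
```

```text
the job is handed in; nothing more can be done
None
```

The stylus tip went through the whole groove at about 3 cm/s, down in it from well to closed end with no wall contact above sensor noise; the stylus hangs upright in its fork again, the jar, loupe and marker were not touched, and the job was handed in at about 21 s.

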